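# Lever open the stuck slide case

### The job

The cover of the grey slide case fits flush and is stiff: take the black-handled spatula from the shallow grey tray, put its blade through the notch in the case's front under the edge of the cover, and lever the cover up until it stands open by at least 45 degrees. Then lay the spatula flat back inside the tray, leaving the cover open. Touch the cover only with the spatula, and leave the small things standing about where they are.

Things in the scene. Friction and masses are not known exactly. Their poses are not given: they have to be found in the camera images.
- case: Slide storage case, painted grey, 120 (x) x 150 (y) x 62 (z) mm, open box with 6 mm walls, fixed to the bench. Origin: centre of its underside; z up; its front, with the notch, faces its own -x, towards the robot. The white cover lies inside the walls, its top flush with the rim (62 mm); its underside is 56 mm above the bench. Cavity under the cover free above 40 mm height.
- case_notch (a point): Middle of the notch in the front wall of the case, on the outer face: case frame (-60, 0, 52) mm. The notch is 30 mm wide (along case y), the wall's top there is 48 mm above the bench and the cover's underside 56 mm, so a slot 8 mm high is open to the blade. The cover's front edge is 7.5 mm behind the wall's outer face.
- case_hinge (a point): Middle of the cover's hinge axis, which runs along the case's y: case frame (54, 0, 59) mm.
- cover (a joint): Angle of the white cover (plate 104 x 134 x 6 mm), rad: 0 shut, grows as the front edge rises, stop at 1.8. Stiff friction hinge: about 2.5 N upward at the front edge moves it, and it stays at whatever angle it is left.
- cover_edge (a point): Middle of the lower front edge of the cover, on the moving cover: 104.5 mm in front of the hinge axis and 3 mm below it when shut.
- tray: Shallow grey plastic instrument tray, 114 (x) x 214 (y) x 13 (z) mm, open on top, walls and floor 3 mm, fixed to the bench. Origin: centre of its underside.
- spatula: Spatula, 180 mm long along its x, 60 g, lying flat in the tray on its handle at the start. Black handle 105 mm long, 16 mm wide (y), 14 mm high (z), from x = -90 to +15 mm; steel blade 16 mm wide, 3 mm thick, rounded end, from x = +15 to +90 mm, its middle plane at z = 7 mm. Origin: on the underside, at mid length; +x points to the blade's tip.
- spatula_grip (a point): Good place to grip the handle across its width: spatula frame (-12, 0, 7) mm. In the tray it can be gripped with the fingertips just above the tray's floor.
- spatula_tip (a point): Tip of the blade: spatula frame (90, 0, 7) mm.
- spatula_end (a point): Rear end of the handle: spatula frame (-90, 0, 7) mm.
- jar_green_a: Bystander: jar with a green lid, 51 mm across, 62 mm high, loose; origin under its centre.
- oil_dropper: Bystander: small brown dropper bottle, 27 mm across, 72 mm high, loose; origin under its centre.
- strip_pack: Bystander: small carton, 42 x 65 x 30 mm, loose; origin under its centre.
- timer: Bystander: white bench timer, 66 x 62 x 20 mm, loose; origin under its centre.

How it is judged:
By the outcome, as a careful person would: the job done as asked, in the order asked, and still so for the second after the job is handed in, with the robot touching nothing.
It also fails if it takes over 40 s, if anything falls off the work surface, if the arm or the gripper's body presses on something with over 40 N, if the wrist force passes 120 N, or if a joint passes its speed limit or range.

### The arm

A 6-joint arm with a two-finger parallel gripper is mounted at the origin on a cart in front of the work surface, level with it; the furniture and walls round the work are solid. World frame = base frame: x ahead of the robot, y to its left, z up, the work surface at z = 0. Lengths are in m, angles in rad, forces in N, time in s.
With the tool pointing down it reaches from about 0.4 to 0.825 m from the base axis. Payload 7 kg.
Tool frame: the origin (TCP) lies at the very end of the fingers, on their centre line; the grasp point (between the pads) lies arm.hold_point_z behind it (arm.hold_point_z is the distance from the TCP to the grasp point, in m); z points along the fingers, y is the line along which they close (so a half turn about z gives the same grasp; the last joint's range is limited). The gripper opens to 88 mm and grips with 3 to 60 N. Pads are 19 mm wide; open, the fingers measure 130 mm over their backs; the gripper's body (78 mm by 193 mm) begins 47 mm behind the grasp point.
Start: joints at [-0.977, 0.359, 0.012, 0, -1.224, -0.288], TCP at [0.203, -0.644, 0.227] pointing down, gripper open.
Joint ranges: [-3.07, 3.07], [-1.43, 2.12], [-1.02, 1.25], [-3.03, 1.67], [-3.05, -0], [-3.03, 3.03]. Speed limits (rad/s): [2.39, 2.39, 3.01, 3.14, 3.14, 3.14].

### API

Orientations are given as [roll, pitch, yaw] about the fixed x, y, z axes, in that order (R = Rz(yaw) Ry(pitch) Rx(roll)).
In Python, from station import arm gives the robot as it stands.
- The arm moves only by the tool creep_tool, called after "Request:" as name([rows], argument=value, ...), one row to a line, values as JSON. Schema: {"type":"object","properties":{"segments":{"type":"array","items":{"type":"array","prefixItems":[{"type":"number"},{"type":"array","items":{"type":"number"},"minItems":3,"maxItems":3},{"type":"number"}],"minItems":3,"maxItems":3},"minItems":1,"maxItems":20},"force":{"type":"number"},"only":{"type":"string"},"quiet":{"type":"boolean"},"lines":{"type":"string"}},"required":["segments"],"additionalProperties":false}. segments is a list of rows, 1 to 20 of them, each written [opening, [dx, dy, dz], turn]: the finger opening in m, then dx, dy, dz in a scale on which 1.0 is 0.8 m, then a turn about the tool's z in parts of the range, where 1.0 means pi/2 rad; each row is the pose to reach, as a shift and turn from the pose commanded when the call began, along the tool's axes at that moment; what a row does not reach only later rows make up. A row lasts 1/12 s, in which the tool goes at most 0.0417 m and 0.125 rad, less where a joint would pass 70% of its speed; a pose out of reach is approached as far as the arm can. The fingers move at their own pace and stop on an object; force is the grip in N (left out, the last holds). Time passes only in rows, so rows that do not move let the fingers close. The tool returns the time, the measured TCP pose, the force, the opening and the grip force at its end. only (a regular expression) keeps the lines of the reply that match it, lines (a string "A,B") keeps lines A to B, and quiet returns only ok. Shift and turn numbers lie between -1 and 1, and a call with a number outside is refused. Input that does not fit is refused with a message, and nothing moves.
- arm.get_state(): the state, without advancing time (a new reading comes with each control period).
- arm.grab_frame(name): name is "side" or "top"; returns the picture (480x640x3 uint8, red, green, blue); there is no depth.
- arm.camera_params(name): a dict with "fx", "fy", "cx", "cy" (pixels), "D" ([k1, k2, p1, p2, k3] as OpenCV has them; the pictures are not rectified), "T" (4x4, takes a point from camera to world coordinates). Camera axes: x right, y down, z forward; pixel columns grow to the right and rows downward; lengths in m; the calibration is good to about 2 mm. A picture is of the moment at which its call begins. camera_params takes no time and is no camera call.
- arm.job_done(): hands the job in; it is judged then, once.
The state is a dict: "t": time; "q": joint angles; "qd": joint speeds; "joint_efforts": joint torques, N m; "eef_pos": TCP position; "ee_rot": TCP orientation; "force": force on the tool from outside, world axes, zero at the start; "moment": the same for the moment, N m; "width": finger opening in m; "gripper_force": force on a finger pad.
Only numpy, scipy, OpenCV 4.12 (cv2) and the standard library are available. Lean on these libraries where they do the work, as an engineer would, in place of code of your own. Each camera call takes 0.05 s, during which the arm holds its last target. There are 200 camera calls.

## Working session

There is one attempt and no reset: what is moved stays moved. The work goes in short steps, Python scripts to look and compute and a tool call to move; the robot and the scene stay as the last step left them, time stands still between calls to the robot, and variables do not carry over. Pictures are saved under pics/ and viewed, at most 10 in all, crops included, and the job is handed in when it is done.

```bash
mkdir -p pics; ls
```

Run:
```python
from station import arm
import cv2,numpy as np
for n in("top","side"):
    cv2.imwrite(f"pics/{n}0.png",arm.grab_frame(n)[:,:,::-1])
    p=arm.camera_params(n);print(n,{k:np.round(v,4).tolist() for k,v in p.items()})
print(arm.get_state(),arm.hold_point_z)
```

```text
pics
top {'fx': 484.3783, 'fy': 484.3783, 'cx': 321.5401, 'cy': 241.6098, 'D': [-0.0367, 0.0, 0.0, 0.0, 0.0], 'T': [[-0.0038, -0.9867, 0.1626, 0.3807], [-1.0, 0.0036, -0.0015, 0.2498], [0.0009, -0.1626, -0.9867, 1.0413], [0.0, 0.0, 0.0, 1.0]]}
side {'fx': 503.1952, 'fy': 503.1952, 'cx': 316.6852, 'cy': 236.1447, 'D': [-0.0122, 0.0, 0.0, 0.0, 0.0], 'T': [[-0.991, -0.0317, 0.13, 0.4064], [-0.1327, 0.3599, -0.9235, 1.2165], [-0.0175, -0.9325, -0.3608, 0.4576], [0.0, 0.0, 0.0, 1.0]]}
{'t': 0.1, 'q': array([-9.76936227e-01,  3.59332996e-01,  1.11296027e-02, -3.22202999e-04,
       -1.22409986e+00, -2.88094741e-01]), 'qd': array([ 0.00146772, -0.00123088,  0.00031147,  0.00183599,  0.00157938,
        0.00019041]), 'joint_efforts': array([-9.58398268e-04, -5.84160340e+01,  2.93752205e+01,  7.01545671e+00,
        1.02947128e-02, -5.56942882e-05]), 'eef_pos': array([ 0.20302625, -0.6432699 ,  0.22569336]), 'ee_rot': array([ 3.14006177e+00, -1.37776186e-04, -2.83593690e+00]), 'force': array([ 0.32211285, -0.31188936, -0.53888767]), 'moment': array([ 1.79782565e-02, -2.02343687e-05,  1.23579759e-02]), 'gripper_force': 0.0, 'width': 0.08773211848665592} 0.0188
```

View pics/top0.png

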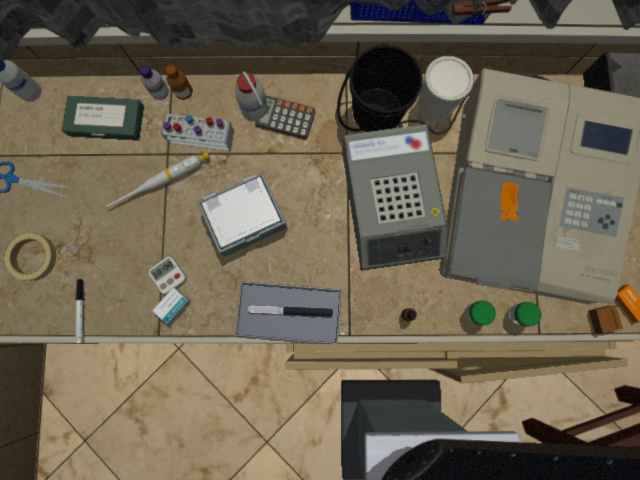

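View pics/side0.png

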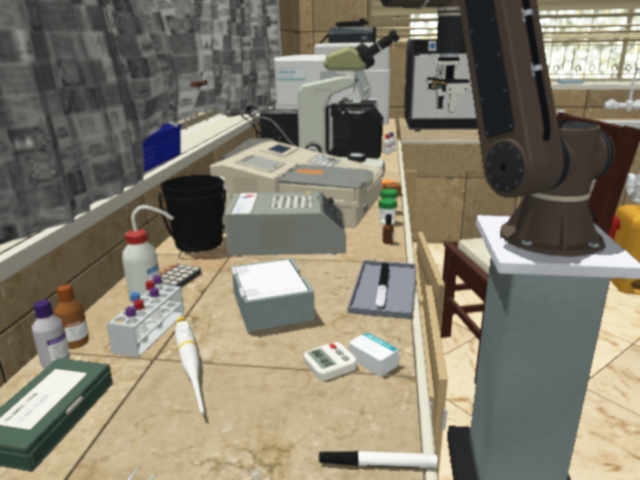

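The top view shows the case at about (243,215) with its front edge facing down and slightly left. The tray spans (237–341, 283–342), and the spatula in it has its tip at (249,310) and handle end at (332,313). The dropper is at (408,315), and the timer and carton are at (168,275) and (170,308). I'll zoom in for precise points.

Run:
```python
import cv2
im=cv2.imread("pics/top0.png")
a=im[165:265,190:300];b=im[275:350,230:350]
cv2.imwrite("pics/c1.png",cv2.resize(a,None,fx=6,fy=6,interpolation=cv2.INTER_CUBIC))
cv2.imwrite("pics/c2.png",cv2.resize(b,None,fx=6,fy=6,interpolation=cv2.INTER_CUBIC))
```

```text
(no output)
```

View pics/c1.png

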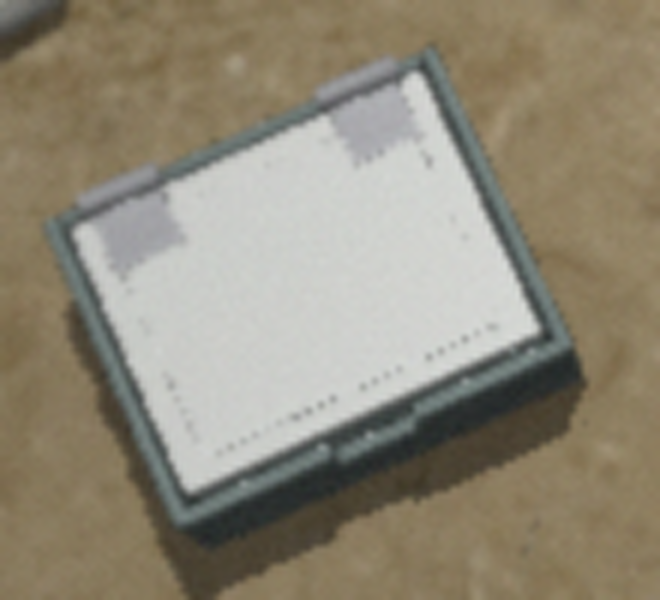

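View pics/c2.png

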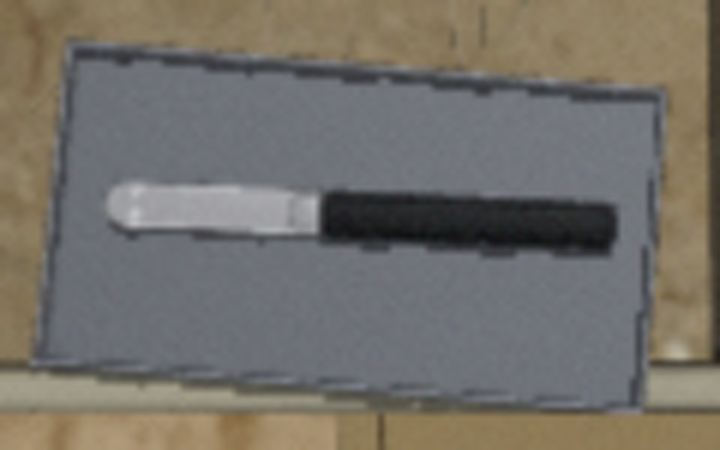

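Create h.py:
```python
from station import arm
import cv2,numpy as np
from scipy.optimize import least_squares
def proj(n,P):
    p=arm.camera_params(n);T=np.linalg.inv(p["T"])
    K=np.array([[p["fx"],0,p["cx"]],[0,p["fy"],p["cy"]],[0,0,1]])
    return cv2.projectPoints(np.asarray(P,float),cv2.Rodrigues(T[:3,:3])[0],T[:3,3],K,np.array(p["D"]))[0][:,0]
def place(v,L):
    c,s=np.cos(v[2]),np.sin(v[2]);L=np.asarray(L,float)
    return np.c_[v[0]+c*L[:,0]-s*L[:,1],v[1]+s*L[:,0]+c*L[:,1],L[:,2]]
def fit(n,L,px,v0):
    r=least_squares(lambda v:(proj(n,place(v,L))-px).ravel(),v0)
    return r.x,np.abs(r.fun).max()
```

Run:
```python
from h import *
def src(c,o):return (np.array(c)+.5)/6-.5+np.array(o)
box=lambda a,b,z:[[a,b,z],[a,-b,z],[-a,-b,z],[-a,b,z]]
C=box(.06,.075,.062);T=box(.057,.107,.013)
cp=src([(50,222),(432,48),(570,345),(180,522)],(190,165))
tp=src([(70,42),(664,92),(645,408),(36,362)],(230,275))
c,e=fit("top",C,cp,[.6,.4,.3]);print("case",c,e)
t,e2=fit("top",T,tp,[.35,.3,0]);print("tray",t,e2)
S=[[.09,0,.0115],[.015,0,.0115],[-.09,0,.017],[.015,.008,.014],[.015,-.008,.014]]
s,e3=fit("top",S[:3],src([(106,208),(320,214),(616,228)],(230,275)),[.35,.3,1.5]);print("spat",s,e3)
print("spat in tray",place([0,0,-t[2]],[[s[0]-t[0],s[1]-t[1],0]]))
g=place(s,[[-.012,0,.01]])[0];n=place(c,[[-.06,0,.052],[-.0525,0,.056]]);print("grip",g,"notch",n)
im=cv2.imread("pics/side0.png")
for q in proj("side",np.r_[place(c,C),place(t,T),place(s,S[:3]),n]): cv2.circle(im,tuple(int(round(v*8)) for v in q),8,(0,0,255),-1,shift=3)
cv2.imwrite("pics/s1.png",cv2.resize(im[240:350,210:430],None,fx=3.5,fy=3.5,interpolation=cv2.INTER_CUBIC))
```

```text
case [0.60569502 0.41512684 0.43458701] 1.4022312773378474
tray [ 0.40031223  0.31838199 -0.08088482] 1.021738300268396
spat [0.40286567 0.31569645 1.52770385] 0.2893876357643421
spat in tray [[ 0.00276208 -0.00247045  0.        ]]
grip [0.40234872 0.30370759 0.01      ] notch [[0.55127238 0.38986469 0.052     ]
 [0.55807521 0.39302246 0.056     ]]
```

View pics/s1.png

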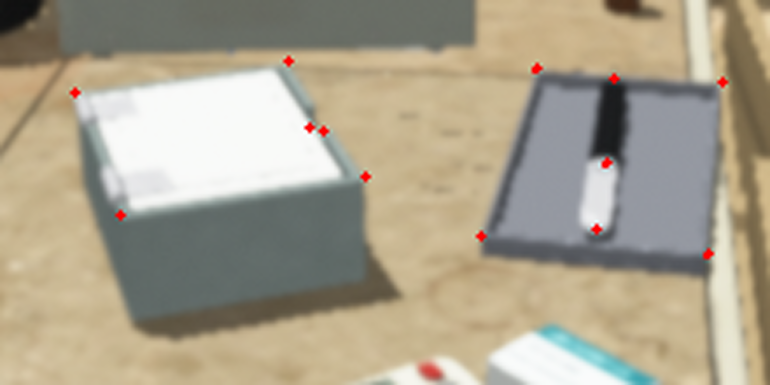

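The overlay matches the tray and spatula. The case corners are off by about 1.5 px, so I'll refine the case with both cameras and check the notch.

Run:
```python
from h import *
src=lambda c,o,k:(np.array(c)+.5)/k-.5+np.array(o)
box=lambda a,b,z:[[a,b,z],[a,-b,z],[-a,-b,z],[-a,b,z]]
C=box(.06,.075,.062)
cp=src([(50,222),(432,48),(570,345),(180,522)],(190,165),6)
sp=src([(122,213),(78,97),(283,67),(360,182)],(210,240),3.5)
for w in(0,1,9):
  r=least_squares(lambda v:np.r_[(proj("top",place(v,C))-cp).ravel(),w*(proj("side",place(v,C))-sp).ravel()],[.6,.4,.4]);c=r.x
  print(w,c,np.round(r.fun,1))
  print((proj("top",place(c,[[-.06,.015,.048],[-.06,-.015,.048],[-.06,0,.05]]))-[190,165]+.5)*6-.5)
  s=[0.40286567,0.31569645,1.52770385]
  print(place(c,[[-.06,0,.052]]))
```

```text
0 [0.60569502 0.41512684 0.43458699] [-1.4 -0.5  0.7 -1.   1.2  0.2 -0.5  1.2 -0.   0.  -0.  -0.   0.  -0.
  0.  -0. ]
[[344.10038079 462.15436225]
 [423.1230249  425.9852599 ]
 [382.84945124 443.07876863]]
[[0.55127238 0.3898647  0.052     ]]
1 [0.605837   0.4157568  0.43336386] [-1.7 -0.6  0.4 -1.   0.9  0.1 -0.9  1.1 -0.8  1.  -1.3 -1.7  1.1 -1.5
  1.2 -1.2]
[[342.07980603 461.79801479]
 [421.14619121 425.72472594]
 [380.84672453 442.76985002]]
[[0.5513835  0.39056124 0.052     ]]
9 [0.60551795 0.41776496 0.43225571] [ -2.6  -0.5  -0.5  -0.9  -0.1   0.3  -1.9   1.2  -8.6  14.5 -12.4 -11.5
  10.3 -10.   10.9  -5.4]
[[336.08146207 462.76410407]
 [415.19813774 426.77315977]
 [374.86159215 443.77917879]]
[[0.55103657 0.39262976 0.052     ]]
```

Units first: shifts go in shares of 0.8 m and turns go in shares of pi/2 rad. So 0.444 m / 0.8 = 0.555, -0.03 m / 0.8 = -0.0375, -1.222 rad / 1.5708 = -0.7779.

Request:
creep_tool([
  [0.04,[-0.5,0.555,-0.0375],-0.382],
  [0.04,[-0.5,0.555,-0.0375],-0.382],
  [0.04,[-0.5,0.555,-0.0375],-0.382],
  [0.04,[-0.5,0.555,-0.0375],-0.382],
  [0.04,[-0.5,0.555,-0.0375],-0.7779],
  [0.04,[-0.5,0.555,-0.0375],-0.7779],
  [0.04,[-0.5,0.555,-0.0375],-0.7779],
  [0.04,[-0.5,0.555,-0.0375],-0.7779],
  [0.04,[-0.5,0.555,-0.0375],-0.7779],
  [0.04,[-0.5,0.555,-0.0375],-0.7779],
  [0.04,[-0.5,0.555,-0.0375],-0.7779],
  [0.04,[-0.5,0.555,-0.0375],-0.7779],
  [0.04,[-0.5,0.555,-0.0375],-0.7779],
  [0.04,[-0.5,0.555,-0.0375],-0.7779],
  [0.04,[-0.5,0.555,-0.0375],-0.7779],
  [0.04,[-0.5,0.555,-0.0375],-0.7779],
], force=5)

```text
t: 1.43
eef_pos: [0.4522, -0.0969, 0.2565]
ee_rot: [-3.141, 0.0, -1.61]
force: [-0.2, 0.8, 0.0]
width: 0.0401
gripper_force: 0.0
```

Create d.py:
```python
import sys
from h import *
from scipy.spatial.transform import Rotation as R
# usage: d.py x y z yaw -> shift and turn in tool axes
x,y,z,w=map(float,sys.argv[1:])
s=arm.get_state();Rm=R.from_euler("xyz",s["ee_rot"]).as_matrix()
d=Rm.T@(np.array([x,y,z])-s["eef_pos"])
print("t",s["t"],"pos",s["eef_pos"].round(4),"yaw",s["ee_rot"].round(4),"q",s["q"].round(2))
print("d",d.round(4),"turn",round(-((w-s["ee_rot"][2]+np.pi)%(2*np.pi)-np.pi),4))
```

```bash
python3 d.py .4023 .3037 .1 -1.6139
```

```text
t 1.4333 pos [ 0.4522 -0.0969  0.2565] yaw [-3.1414e+00  3.0000e-04 -1.6099e+00] q [ 0.22 -0.02 -0.39 -0.   -1.21 -0.26]
d [-0.3983  0.0656  0.1566] turn 0.004
```

Converted, -0.398 m / 0.8 = -0.4975, 0.157 m / 0.8 = 0.1963, 0.004 rad / 1.5708 = 0.0025.

Request:
creep_tool([
  [0.04,[-0.4975,0.0825,0.1963],0.0025],
  [0.04,[-0.4975,0.0825,0.1963],0.0025],
  [0.04,[-0.4975,0.0825,0.1963],0.0025],
  [0.04,[-0.4975,0.0825,0.1963],0.0025],
  [0.04,[-0.4975,0.0825,0.1963],0.0025],
  [0.04,[-0.4975,0.0825,0.1963],0.0025],
  [0.04,[-0.4975,0.0825,0.1963],0.0025],
  [0.04,[-0.4975,0.0825,0.1963],0.0025],
  [0.04,[-0.4975,0.0825,0.1963],0.0025],
  [0.04,[-0.4975,0.0825,0.1963],0.0025],
  [0.04,[-0.4975,0.0825,0.1963],0.0025],
  [0.04,[-0.4975,0.0825,0.1963],0.0025],
  [0.04,[-0.4975,0.0825,0.1963],0.0025],
])

```text
t: 2.52
eef_pos: [0.4017, 0.3003, 0.0987]
ee_rot: [3.14, -0.002, -1.617]
force: [0.2, -0.2, -0.5]
width: 0.0397
gripper_force: 0.0
```

```bash
python3 d.py .4023 .3037 .005 -1.6139
```

```text
t 2.5167 pos [0.4017 0.3003 0.0987] yaw [ 3.1404e+00 -2.1000e-03 -1.6166e+00] q [ 1.03  0.2  -0.53 -0.   -0.84 -1.08]
d [-0.0036 -0.0006  0.0937] turn -0.0027
```

Request:
creep_tool([
  [0.04,[-0.0013,0,0.05],0],
  [0.04,[-0.0013,0,0.0938],0],
  [0.04,[-0.0013,0,0.1063],0],
  [0.04,[-0.0013,0,0.1063],0],
  [0.04,[-0.0013,0,0.1063],0],
])

```text
t: 2.93
eef_pos: [0.4026, 0.3004, 0.0148]
ee_rot: [3.141, -0.001, -1.619]
force: [0.0, 0.8, -0.0]
width: 0.0394
gripper_force: 0.0
```

```bash
python3 d.py .4023 .3037 .0055 -1.6139
```

```text
t 2.9333 pos [0.4026 0.3004 0.0148] yaw [ 3.1413e+00 -1.0000e-03 -1.6188e+00] q [ 1.03  0.33 -0.62  0.   -0.63 -1.08]
d [-0.0033  0.0004  0.0093] turn -0.0049
```

Run:
```python
from h import *
a=arm.grab_frame("top")[240:350,230:350,::-1];b=arm.grab_frame("side")[225:335,310:430,::-1]
cv2.imwrite("pics/g1.png",cv2.resize(np.hstack([a,b]),None,fx=3.3,fy=3.3,interpolation=cv2.INTER_CUBIC))
```

```text
(no output)
```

View pics/g1.png

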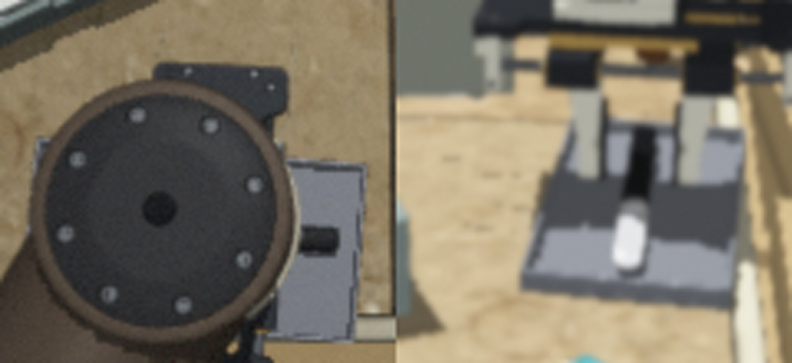

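The fingers straddle the handle well clear of the tray walls, with the spatula centred between them in the side view. Next: descend and grip.

Converted, 0.0095 m / 0.8 = 0.0119, -0.003 m / 0.8 = -0.0038, -0.005 rad / 1.5708 = -0.0032.

Request:
creep_tool([
  [0.04,[-0.0038,0,0.0119],-0.0032],
  [0.04,[-0.0038,0,0.0119],-0.0032],
  [0.0,[-0.0038,0,0.0119],-0.0032],
  [0.0,[-0.0038,0,0.0119],-0.0032],
  [0.0,[-0.0038,0,0.0119],-0.0032],
  [0.0,[-0.0038,0,0.0119],-0.0032],
  [0.0,[-0.0038,0,0.0119],-0.0032],
  [0.0,[-0.0038,0,0.0119],-0.0032],
], force=60)

```text
t: 3.7
eef_pos: [0.4024, 0.3048, 0.0053]
ee_rot: [-3.141, 0.0, -1.613]
force: [-0.8, -1.2, 2.5]
width: 0.0153
gripper_force: 60.0
```

```bash
python3 d.py .4023 .3037 .0055 -1.6139
```

```text
t 3.7 pos [0.4024 0.3048 0.0053] yaw [-3.1413e+00  4.0000e-04 -1.6127e+00] q [ 1.04  0.35 -0.62  0.   -0.6  -1.08]
d [ 0.0011  0.0001 -0.0002] turn 0.0012
```

Converted, -0.115 m / 0.8 = -0.1438, -0.1 m / 0.8 = -0.125, 0.12 rad / 1.5708 = 0.0764.

Request:
creep_tool([
  [0,[0,0,-0.025],0],
  [0,[0,0,-0.075],0],
  [0,[0,0,-0.125],0],
  [0,[-0.04,-0.0363,-0.1438],0.0764],
  [0,[-0.04,-0.0363,-0.1438],0.1528],
  [0,[-0.04,-0.0363,-0.1438],0.2292],
  [0,[-0.04,-0.0363,-0.1438],0.3056],
  [0,[-0.04,-0.0363,-0.1438],0.382],
  [0,[-0.04,-0.0363,-0.1438],0.4584],
  [0,[-0.04,-0.0363,-0.1438],0.5348],
  [0,[-0.04,-0.0363,-0.1438],0.6112],
  [0,[-0.04,-0.0363,-0.1438],0.6748],
  [0,[-0.04,-0.0363,-0.1438],0.6977],
  [0,[-0.04,-0.0363,-0.1438],0.6977],
  [0,[-0.04,-0.0363,-0.1438],0.6977],
])

```text
t: 4.95
eef_pos: [0.4325, 0.3352, 0.1199]
ee_rot: [-3.141, -0.0, -2.707]
force: [-0.4, 0.5, -1.0]
width: 0.0153
gripper_force: 60.0
```

```bash
python3 d.py .4331 .3360 .0473 -2.7086
```

```text
t 4.95 pos [0.4325 0.3352 0.1199] yaw [-3.1415e+00 -4.0000e-04 -2.7072e+00] q [ 1.02  0.25 -0.41 -0.   -0.91 -2.15]
d [-0.0009  0.0004  0.0726] turn 0.0014
```

Lower to slot height, then check visually.

Converted, 0.0726 m / 0.8 = 0.0908, 0.065 m / 0.8 = 0.0813, 0.001 rad / 1.5708 = 0.0006.

Request:
creep_tool([
  [0,[-0.0013,0,0.0438],0],
  [0,[-0.0013,0,0.0813],0],
  [0,[-0.0013,0,0.0908],0.0006],
  [0,[-0.0013,0,0.0908],0.0006],
  [0,[-0.0013,0,0.0908],0.0006],
  [0,[-0.0013,0,0.0908],0.0006],
])

```text
t: 5.45
eef_pos: [0.4343, 0.3368, 0.049]
ee_rot: [3.141, 0.002, -2.709]
force: [0.3, -0.2, -0.4]
width: 0.0154
gripper_force: 60.0
```

```bash
python3 d.py .4331 .3360 .0473 -2.7086
```

Run:
```python
from h import *
a=arm.grab_frame("top")[165:285,190:310,::-1].copy();b=arm.grab_frame("side")[225:345,220:340,::-1].copy()
cv2.imwrite("pics/g2.png",cv2.resize(np.hstack([a,b]),None,fx=3.3,fy=3.3,interpolation=cv2.INTER_CUBIC))
s=arm.get_state();p=s["eef_pos"];w=s["ee_rot"][2]+np.pi
tip=place([p[0],p[1],w],[[.101,0,p[2]+.0047]]);print(tip,(proj("top",tip)-[190,165])*3.3,(proj("side",tip)-[220,225])*3.3+[396,0])
n=[[.552,.391,.048]];print((proj("top",n)-[190,165])*3.3,(proj("side",n)-[220,225])*3.3+[396,0])
```

```text
t 5.45 pos [0.4343 0.3368 0.049 ] yaw [ 3.1408e+00  2.0000e-03 -2.7088e+00] q [ 1.02  0.34 -0.49  0.   -0.75 -2.15]
d [ 0.0014 -0.0002  0.0017] turn -0.0002
[[0.52592512 0.37909774 0.0537969 ]] [[224.79881725 281.22270624]] [[714.48876486 163.64694981]]
[[207.85403299 241.72420095]] [[665.66409289 180.23062305]]
```

View pics/g2.png

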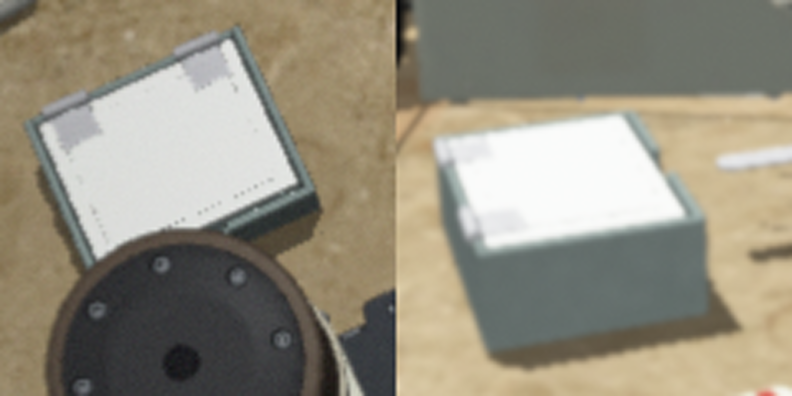

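The side view shows the tip at (716,162), as predicted, and the notch gap around (664,162), level with the blade. Inserting now.

Converted, -0.034 m / 0.8 = -0.0425, -0.028 m / 0.8 = -0.035.

Request:
creep_tool([
  [0,[0.0013,0,0.0013],0],
  [0,[-0.01,0,0.0019],0],
  [0,[-0.0225,0,0.0019],0],
  [0,[-0.035,0,0.0019],0],
  [0,[-0.0425,0,0.0019],0],
  [0,[-0.0425,0,0.0019],0],
  [0,[-0.0425,0,0.0019],0],
])

```text
t: 6.13
eef_pos: [0.4647, 0.3499, 0.0455]
ee_rot: [-3.141, -0.001, -2.711]
force: [0.2, -0.5, -0.3]
width: 0.0154
gripper_force: 60.0
```

```bash
python3 d.py .4803 .3578 .0473 -2.7086
```

```text
t 6.1333 pos [0.4647 0.3499 0.0455] yaw [-3.1414e+00 -6.0000e-04 -2.7106e+00] q [ 0.98  0.39 -0.41 -0.   -0.77 -2.12]
d [-0.0174  0.0007 -0.0018] turn -0.002
```

Converted, -0.019 m / 0.8 = -0.0238, -0.001 m / 0.8 = -0.0013.

Request:
creep_tool([
  [0,[-0.0075,0,-0.0013],0],
  [0,[-0.015,0,-0.0013],0],
  [0,[-0.0238,0,-0.0013],0],
  [0,[-0.0238,0,-0.0013],0],
  [0,[-0.0238,0,-0.0013],0],
])

```text
t: 6.55
eef_pos: [0.482, 0.3581, 0.0468]
ee_rot: [-3.142, -0.0, -2.71]
force: [-0.1, -0.5, -0.6]
width: 0.0152
gripper_force: 60.0
```

```bash
python3 d.py .4803 .3578 .0473 -2.7086;python3 - <<'E'
from h import *
a=arm.grab_frame("side")[240:320,220:340,::-1].copy()
cv2.imwrite("pics/g3.png",cv2.resize(a,None,fx=5,fy=5,interpolation=cv2.INTER_CUBIC))
E
```

```text
t 6.55 pos [0.482  0.3581 0.0468] yaw [-3.1416e+00 -1.0000e-04 -2.7101e+00] q [ 0.96  0.41 -0.37 -0.   -0.79 -2.1 ]
d [ 0.0017  0.0004 -0.0005] turn -0.0015
```

View pics/g3.png

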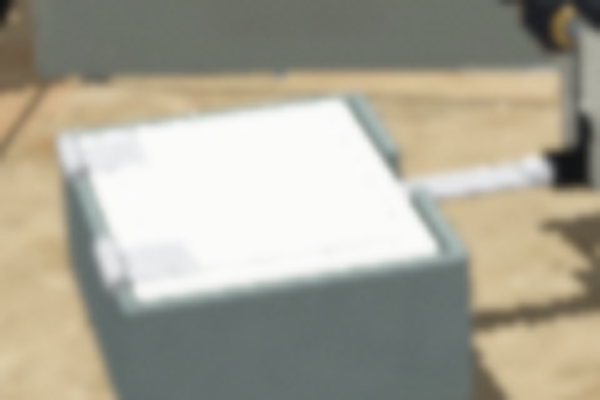

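The blade enters the notch at (405,185), under the cover's edge. Now lift along the hinge arc.

Converted, -0.034 m / 0.8 = -0.0425, -0.026 m / 0.8 = -0.0325.

Request:
creep_tool([
  [0,[0,0,-0.0038],0],
  [0,[0,0,-0.0088],0],
  [0,[-0.0013,0,-0.015],0],
  [0,[-0.0025,0,-0.0225],0],
  [0,[-0.005,0,-0.0325],0],
  [0,[-0.0075,0,-0.0425],0],
])

```text
t: 7.1
eef_pos: [0.4868, 0.3601, 0.0816]
ee_rot: [-3.141, -0.001, -2.71]
force: [-1.5, -1.2, -2.2]
width: 0.0154
gripper_force: 60.0
```

```bash
python3 d.py .4803 .3578 .0473 -2.7086
```

```text
t 7.1 pos [0.4868 0.3601 0.0816] yaw [-3.1412e+00 -1.1000e-03 -2.7099e+00] q [ 0.96  0.38 -0.33 -0.   -0.87 -2.1 ]
d [0.0068 0.0006 0.0343] turn -0.0013
```

Converted, -0.058 m / 0.8 = -0.0725, -0.054 m / 0.8 = -0.0675.

Request:
creep_tool([
  [0,[-0.0038,0,-0.0088],0],
  [0,[-0.0075,0,-0.0175],0],
  [0,[-0.0125,0,-0.0263],0],
  [0,[-0.0188,0,-0.035],0],
  [0,[-0.025,0,-0.0425],0],
  [0,[-0.0325,0,-0.05],0],
  [0,[-0.04,0,-0.0563],0],
  [0,[-0.0488,0,-0.0625],0],
  [0,[-0.0575,0,-0.0675],0],
  [0,[-0.065,0,-0.0725],0],
  [0,[-0.065,0,-0.0725],0],
])

```text
t: 8.02
eef_pos: [0.536, 0.3831, 0.1397]
ee_rot: [3.141, 0.002, -2.71]
force: [-0.7, -0.4, -2.0]
width: 0.015
gripper_force: 60.0
```

```bash
python3 d.py .4803 .3578 .0473 -2.7086;python3 - <<'E'
from h import *
a=arm.grab_frame("side")[170:320,200:360,::-1].copy()
cv2.imwrite("pics/g4.png",cv2.resize(a,None,fx=4,fy=4,interpolation=cv2.INTER_CUBIC))
E
```

```text
t 8.0167 pos [0.536  0.3831 0.1397] yaw [ 3.1414e+00  1.7000e-03 -2.7098e+00] q [ 0.92  0.39 -0.14  0.   -1.03 -2.06]
d [0.0613 0.0003 0.0923] turn -0.0012
```

View pics/g4.png

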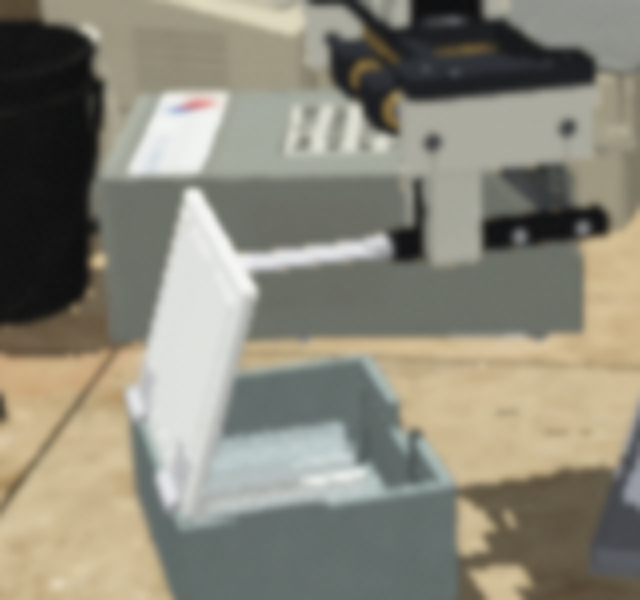

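The cover stands at roughly 70°, with its front edge at about (190,195)–(255,290) in the crop. The blade is still level. Withdraw straight back.

Converted, 0.113 m / 0.8 = 0.1413, 0.09 m / 0.8 = 0.1125, -1.096 rad / 1.5708 = -0.6977.

Request:
creep_tool([
  [0,[0.0125,0,0.0025],0],
  [0,[0.0375,0,0.0025],0],
  [0,[0.075,0,0],0],
  [0,[0.1125,0,0],0],
  [0,[0.1413,0,0],0],
  [0,[0.1413,0,0],-0.0764],
  [0,[0.1413,0,0],-0.1528],
  [0,[0.1413,0,0],-0.2292],
  [0,[0.1413,0,0],-0.3056],
  [0,[0.1413,0,0],-0.382],
  [0,[0.1413,0,0],-0.4584],
  [0,[0.1413,0,0],-0.5348],
  [0,[0.1413,0,0],-0.6112],
  [0,[0.1413,0,0],-0.6748],
  [0,[0.1413,0,0],-0.6977],
  [0,[0.1413,0,0],-0.6977],
  [0,[0.1413,0,0],-0.6977],
])

```text
t: 9.48
eef_pos: [0.432, 0.3353, 0.1394]
ee_rot: [-3.141, 0.001, -1.615]
force: [0.6, 0.1, -0.9]
width: 0.0152
gripper_force: 60.0
```

```bash
python3 d.py .4024 .3040 .025 -1.6139
```

```text
t 9.4833 pos [0.432  0.3353 0.1394] yaw [-3.1407e+00  1.1000e-03 -1.6152e+00] q [ 1.02  0.22 -0.39  0.   -0.95 -1.06]
d [0.0327 0.0283 0.1143] turn -0.0013
```

Converted, 0.114 m / 0.8 = 0.1425, 0.105 m / 0.8 = 0.1313.

Request:
creep_tool([
  [0,[0.0409,0.0354,0],0],
  [0,[0.0409,0.0354,0],0],
  [0,[0.0409,0.0354,0.05],0],
  [0,[0.0409,0.0354,0.0938],0],
  [0,[0.0409,0.0354,0.1313],0],
  [0,[0.0409,0.0354,0.1425],0],
  [0,[0.0409,0.0354,0.1425],0],
])

```text
t: 10.07
eef_pos: [0.4013, 0.3022, 0.0231]
ee_rot: [3.139, -0.004, -1.615]
force: [0.1, 0.3, -0.7]
width: 0.0151
gripper_force: 60.0
```

Run:
```python
from station import arm
print(arm.get_state()["eef_pos"])
```

```text
[0.40127811 0.30220712 0.02311244]
```

Request:
creep_tool([
  [0,[0,0,0.0075],0],
  [0,[0,0,0.015],0],
  [0,[0,0,0.0213],0],
  [0,[0,0,0.0238],0],
  [0,[0,0,0.0238],0],
  [0,[0,0,0.0238],0],
])

```text
t: 10.57
eef_pos: [0.4022, 0.3037, 0.0064]
ee_rot: [-3.141, 0.001, -1.614]
force: [1.2, 0.0, -0.9]
width: 0.0152
gripper_force: 60.0
```

```bash
python3 d.py .4024 .3040 .0055 -1.6139
```

```text
t 10.5667 pos [0.4022 0.3037 0.0064] yaw [-3.1412e+00  6.0000e-04 -1.6138e+00] q [ 1.04  0.34 -0.62  0.   -0.61 -1.08]
d [-0.0003 -0.0002  0.0009] turn 0.0001
```

Converted, -0.2 m / 0.8 = -0.25, -0.18 m / 0.8 = -0.225.

Request:
creep_tool([
  [0,[0,0,0.0013],0],
  [0,[0,0,0.0013],0],
  [0.02,[0,0,0.0013],0],
  [0.04,[0,0,0.0013],0],
  [0.04,[0,0,0.0013],0],
  [0.04,[0,0,0.0013],0],
  [0.04,[0,0,-0.025],0],
  [0.04,[0,0,-0.075],0],
  [0.04,[0,0,-0.125],0],
  [0.04,[0,0,-0.175],0],
  [0.04,[0,0,-0.225],0],
  [0.04,[0,0,-0.25],0],
], force=5)

```text
t: 11.57
eef_pos: [0.4033, 0.3046, 0.2113]
ee_rot: [-3.137, 0.005, -1.613]
force: [1.0, 0.5, -0.3]
width: 0.04
gripper_force: 0.0
```

Request:
creep_tool([
  [0.04,[0.05,0,0],0],
  [0.04,[0.1,0,0],0],
  [0.04,[0.15,0,0],0],
  [0.04,[0.2,0,0],0],
  [0.04,[0.25,0,0],0],
  [0.04,[0.3,0,0],0],
  [0.04,[0.35,0,0],0],
  [0.04,[0.4,0,0],0],
  [0.04,[0.4375,0,0],0],
  [0.04,[0.4375,0,0],0],
  [0.04,[0.4375,0,0],0],
])

```text
t: 12.48
eef_pos: [0.3866, -0.0477, 0.206]
ee_rot: [-3.141, 0.0, -1.618]
force: [0.4, 0.2, -0.9]
width: 0.0396
gripper_force: 0.0
```

Run:
```python
from h import *
cv2.imwrite("pics/f.png",np.vstack([cv2.resize(arm.grab_frame("top")[150:350,140:440,::-1],None,fx=2,fy=2)[:, :600],cv2.resize(arm.grab_frame("side")[200:390,200:440,::-1],(253,200))[:,:,:].repeat(1,0) if 0 else cv2.resize(arm.grab_frame("side")[200:400,140:440,::-1],(600,400))])[:800])
im=cv2.imread("pics/f.png");cv2.imwrite("pics/f.png",cv2.resize(np.hstack([im[:400],im[400:]]),(800,400*800//1200)))
```

```text
(no output)
```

View pics/f.png

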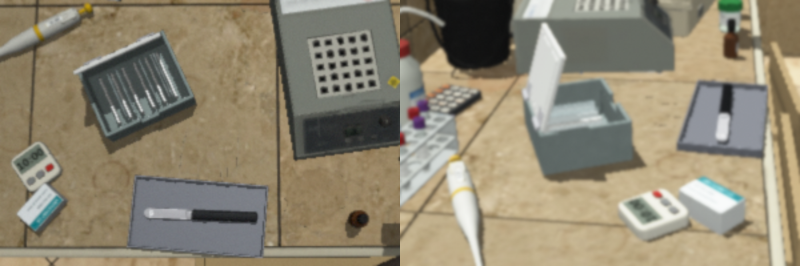

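The final view shows the cover standing open well past 45°, the spatula flat in the tray, and the bystanders in place.

```bash
python3 -c "
from station import arm
print(arm.job_done())"
```

```text
the job is handed in; nothing more can be done
None
```

I levered the cover open to roughly 70° (estimated from the side camera), laid the spatula flat back in the tray, saw no bystanders disturbed, and handed the job in at about 12.6 s; it returned no verdict.

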